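Set the last telescopic leg of an upside-down shelf riser and lock it

ROBOT

A 7-joint arm with a two-finger parallel gripper is mounted at the origin on the work surface. World frame = base frame: x ahead of the robot, y to its left, z up, the work surface at z = 0. Lengths are in mm, angles in rad, forces in N, time in s.
With the tool pointing down it reaches from about 350 to 900 mm from the base axis. Payload 8.1 kg.
Tool frame: the origin (TCP) lies between the finger pads; the fingertips stand 8 mm ahead of it and the grasp point (between the pads) lies 11 mm behind it; z points along the fingers, y is the line along which they close (so a half turn about z gives the same grasp; the last joint's range is limited). The gripper opens to 85 mm and grips with 20 to 120 N. Pads are 22 mm wide; open, the fingers measure 114 mm over their backs; the gripper's body (76 mm by 85 mm) begins 54 mm behind the grasp point. The pads swing forward as they close: fully open they stand 13 mm farther back than shut.
Start: joints at [-1.405, 0.434, 0.025, 1.573, -0.012, 1.134, -0.075], TCP at [166.011, 602.562, 239.323] pointing down, gripper open.
Joint ranges: [-2.62, 2.62], [-0.44, 2.09], [-1.27, 1.32], [0.08, 2.57], [-1.32, 4.46], [0.12, 2], [-2.74, 2.74]. Speed limits (rad/s): [2.22, 2.22, 3.01, 3.01, 3.14, 3.14, 3.14].

INTERFACE

Orientations are given as a unit quaternion [x, y, z, w].
In Python, from workcell import sensors, vision, job gives the robot as it stands.
- The arm moves only by the tool carry_out, never from a script. Its argument "motion" is a list of rows, each a list of 5 numbers: the opening, from 0 (shut) to 1 (fully open), then the shift along the world's x, y, z in mm, then the turn about the world's z in degrees. In form: [[gripper, x, y, z, twist], ...]. A call has 1 to 12 rows; each row shifts and turns the commanded pose from where the row before left it; what a row does not reach is not made up. A row lasts 1/10 s, in which the tool goes at most 50 mm and 8.59 degrees, less where a joint would pass 70% of its speed; a pose out of reach is approached as far as the arm can. A call with a gripper value outside its range is refused whole. The fingers move at their own pace and stop on an object; "grip_force" is the grip in N (left out, the last holds). Time passes only in rows, so rows that do not move let the fingers close. It gives the time, the measured TCP pose, the force, the opening and the grip force at its end, in the units of the state.
- sensors.get_obs(): the state, without advancing time (a new reading comes with each control period).
- vision.read_camera(name): name is "scene" or "top" or "wrist"; returns the picture (384x512x3 uint8, red, green, blue); there is no depth.
- vision.camera_model(name): a dict with "fx", "fy", "cx", "cy" (pixels), "rvec" (rotation vector, rad) and "tvec" (3), from world to camera coordinates, as OpenCV has them. Camera axes: x right, y down, z forward; pixel columns grow to the right and rows downward; lengths in mm; the calibration is good to about 2 mm. A picture is of the moment at which its call begins: read the wrist's pose just before it. camera_model takes no time and is no camera call; for the wrist camera it gives the pose at the moment of the call.
- job.sign_off(): hands the job in; it is judged then, once.
The state is a dict: "time": time; "joint_pos": joint angles; "joint_vel": joint speeds; "effort": joint torques, N m; "ee_pos": TCP position; "tcp_rot": TCP orientation; "wrist_force": force on the tool from outside, world axes, zero at the start; "torque": the same for the moment, N m; "grip_width": opening from 0.0 (shut) to 1.0 (fully open); "finger_force": force on a finger pad.
Only numpy, scipy, OpenCV 4.12 (cv2) and the standard library are available. Lean on these libraries where they do the work, as an engineer would, in place of code of your own. Each camera call takes 0.05 s, during which the arm holds its last target. There are 200 camera calls.

TASK

The little shelf riser stands upside down on the counter with three of its legs already set and locked: pull the fourth leg, the one whose green cam lever is still turned open, out of its socket until its red ring sits just on top of the green collar like on the others, and keep it held there while you swing its lever fully shut, without letting the leg slip. Finish still gripping the leg at its mark, with the lever shut, and leave the things around it on the counter where they are.

Things in the scene. Friction and masses are not known exactly. Their poses are not given: they have to be found in the camera images.
- rack: the shelf riser, upside down, firm (does not shift): a light wooden board 220 x 400 x 18 mm flat on the counter, long side along its y, with four upright legs at (+-80, +-170) mm. Origin: centre of its underside, on the counter. Both legs at x = +80 and one at x = -80 are already set and locked; the leg to be set is at x = -80, y either -170 or +170 mm
- set_leg: the leg at x = -80 mm of the rack that is already set: all legs are built alike (see socket). Origin: on its axis, on top of the board. Its green lever is shut and points along the rack's +y, its red ring shows on top of the green collar, and its foot is 178 mm above the counter
- socket: the leg to be set: a fixed steel outer tube 26 mm across, 70 mm tall, on the board; on top the green cam collar, 35 mm across, 12 mm tall, with its lever; out of that rises the round grey sliding leg. Origin: on the leg's axis, on top of the board (18 mm above the counter); z up, axes parallel to the rack's
- collar (a point): point on the axis of the leg to be set, at the top face of its green collar: 100 mm above the counter. It does not move. Below its height the collar and tube are in the fingertips' way
- leg_out (a joint): how far the loose leg is pulled up out of its socket, m: 0 = fully in (where it starts, and drops back to if let go with the lever open); stops at 0.045. At 0.020 it is at its mark: the lower edge of the red ring (4 mm high, at first hidden in the collar) is level with the collar's top and the foot level with the other three
- leg: the sliding round leg tube, 20 mm across, upright, 0.1 to 0.2 kg, slides easily. Fully in it stands 58 mm out of the collar, at its mark 78 mm; the last 12 mm are a flush black rubber foot. It turns freely about its axis with the hand that grips it. Origin: on its axis, at socket's origin when fully in; rises with the leg
- foot (a point): centre of the top face of the rubber foot of the loose leg: 158 mm above the counter when fully in, 178 mm at its mark
- lever (a joint): angle of the loose leg's green cam lever about the leg, rad: 0 = fully shut at its stop (pointing along the rack's +y like the other levers), growing counterclockwise from above as it opens; starts 0.7 to 1.0. Shut it clockwise. It stays where it is left; takes 0.15 N m, up to 0.3 over the last 0.4 rad, where the cam bites and locks the leg. Its axis is 3 mm beside the leg's, to the socket's +x
- lever_tip (a point): outer end of that lever, 56 mm from its axis, 7 mm above the collar's top. The lever is an upright fin 8 mm thick: 18 to 32 mm from its axis it rises to 45 mm above the collar's top and slopes down to 12 mm at its end, 58 mm out. Fingers gripping the leg from above with their tips under 40 mm above the collar's top meet the fin's side when the hand turns about the leg, and carry it round
- mug: blue mug, 80 mm across, 92 mm tall; origin under its centre; leave alone
- spice_jar: amber spice jar, 44 mm across, 95 mm tall; origin under its centre; leave alone
- soap: yellow bottle of washing-up soap, 64 mm across, 170 mm tall; origin under its centre; leave alone
- spoon: wooden spoon lying on the counter, 260 mm long; leave alone

How it is judged (in metres and radians):
On the way, in this order (a step that is already met when the one before it is completed fails the run):
1. the leg is held in the fingers at its mark (within 4 mm) with the lever still open (value of joint leg_out between 0.016 and 0.024 m and value of joint lever above 0.5 rad and contact force between the fingers and leg above 3 N), for 0.2 s.
2. the lever is fully shut with the leg still held at its mark (value of joint lever below 0.07 rad and value of joint leg_out between 0.016 and 0.024 m and contact force between the fingers and leg above 3 N), for 0.2 s.
At the end, for the whole second after the job is handed in: The leg is 20 mm out of its socket (red ring on the collar) within 4 mm and still gripped by the fingers (more than 3 N), its lever is shut to within 0.07 rad, the leg is at rest, and mug, jar, bottle and spoon are within 30 mm of where they stood (all of step 2 and linear speed of leg below 0.02 m/s and distance of each of mug, spice_jar, soap, spoon from where it was at the start of the episode below 0.03 m); the arm keeps its last pose, push and grip.
It fails at once if the lever is closing (less than 0.4 rad from shut) while the leg is more than 7 mm off its mark (value of joint lever below 0.4 rad and (value of joint leg_out below 0.013 m or value of joint leg_out above 0.027 m)).
It fails at once if the lever is closing (less than 0.4 rad from shut) while the fingers do not hold the leg (value of joint lever below 0.4 rad and contact force between the fingers and leg below 0.5 N).
It fails at once if a thing on the counter around the rack is pushed away (more than 30 mm) (distance of any of mug, spice_jar, soap, spoon from where it was at the start of the episode above 0.03 m).
It also fails if it takes over 35 s, if anything falls off the work surface, if the arm or the gripper's body presses on something with over 40 N, if the wrist force passes 120 N, or if a joint passes its speed limit or range.

## Working session

There is one attempt and no reset: what is moved stays moved. The work goes in short steps, Python scripts to look and compute and a tool call to move; the robot and the scene stay as the last step left them, time stands still between calls to the robot, and variables do not carry over. Pictures are saved under pics/ and viewed, at most 10 in all, crops included, and the job is handed in when it is done.

Besides the shell and the picture viewer there is one more tool, called by a JSON object that holds its "method" and its "body". carry_out: Moves the arm, as the interface text tells. Its arguments: {"type":"object","properties":{"motion":{"type":"array","items":{"type":"array","items":{"type":"number"}}},"grip_force":{"type":"number"}},"required":["motion"]}

```bash
mkdir -p pics
cat > h.py <<'E'
import numpy as np,cv2
from workcell import sensors,vision,job
def snap(n,f):
    im=vision.read_camera(n); cv2.imwrite('pics/'+f,cv2.cvtColor(im,cv2.COLOR_RGB2BGR)); return im
def ray(n,u,v,z):
    m=vision.camera_model(n); R=cv2.Rodrigues(np.array(m['rvec'],float))[0]; t=np.array(m['tvec'],float).ravel()
    d=R.T@np.array([(u-m['cx'])/m['fx'],(v-m['cy'])/m['fy'],1]); c=-R.T@t
    return c+d*(z-c[2])/d[2]
def proj(n,p):
    m=vision.camera_model(n)
    K=np.array([[m['fx'],0,m['cx']],[0,m['fy'],m['cy']],[0,0,1]])
    return cv2.projectPoints(np.array(p,float).reshape(-1,1,3),np.array(m['rvec'],float),np.array(m['tvec'],float),K,None)[0].reshape(-1,2)
E
python3 - <<'E'
from h import *
a=snap('top','top0.png');b=snap('scene','s0.png')
cv2.imwrite('pics/both.png',cv2.cvtColor(cv2.resize(np.vstack([a,b]),(400,600)),cv2.COLOR_RGB2BGR))
for n in('top','scene'):
    m=vision.camera_model(n);R=cv2.Rodrigues(np.array(m['rvec'],float))[0];print(n,-R.T@np.array(m['tvec'],float).ravel(),m['fx'])
o=sensors.get_obs();print(o['ee_pos'],o['tcp_rot'],o['time'],o['wrist_force'])
E
```

```text
top [ 402.86109832  -12.22937507 1020.43864493] 360.6012012177729
scene [1040.1841459   887.80278132 1192.00894413] 484.5996859212901
[165.92149211 602.11712948 238.61829018] [ 1.34010615e-01  9.90979647e-01 -7.02296079e-04 -1.42304278e-05] 0.1 [ 0.36198896  0.38118427 -0.00821999]
```

View pics/top0.png

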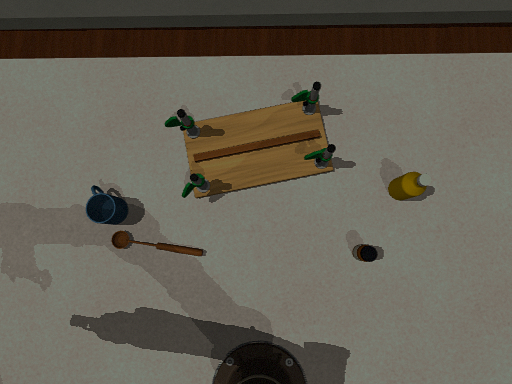

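View pics/s0.png

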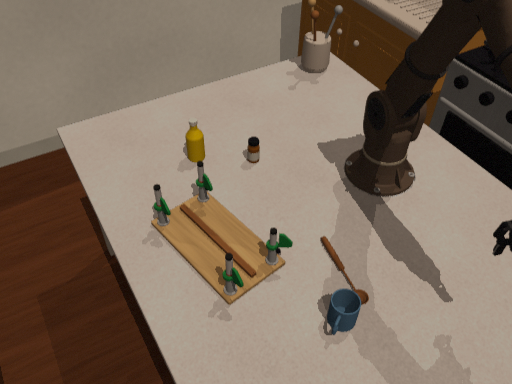

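The top view shows the levers pointing image-left, which is the rack's +y. The leg at about (197,183) has its lever turned away from the others, so it is the loose one at (-80,+170). I'll zoom in on it.

Run:
```python
import cv2,numpy as np
a=cv2.imread('pics/top0.png');b=cv2.imread('pics/s0.png')
cv2.imwrite('pics/c1.png',cv2.resize(a[75:205,155:345],(760,520),interpolation=cv2.INTER_CUBIC))
p=cv2.resize(a[160:205,170:230],(480,360),interpolation=cv2.INTER_CUBIC)
q=cv2.resize(b[220:280,250:300],(300,360),interpolation=cv2.INTER_CUBIC)
cv2.imwrite('pics/c2.png',np.hstack([p,q]))
```

```text
(no output)
```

View pics/c1.png

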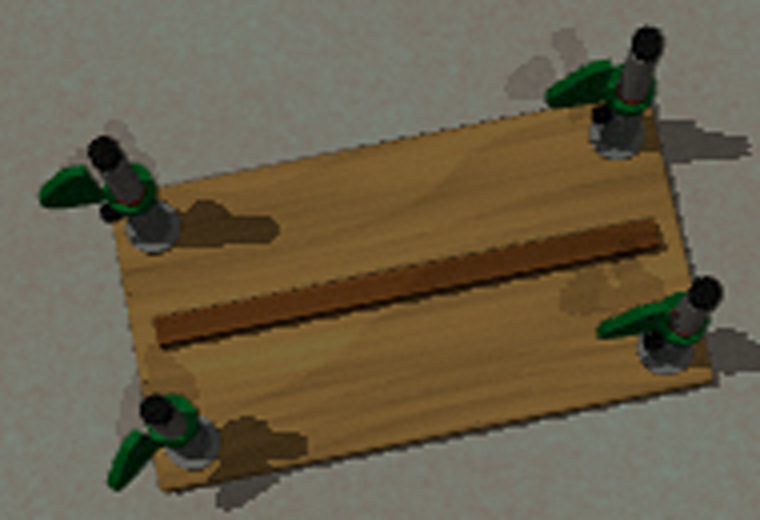

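View pics/c2.png

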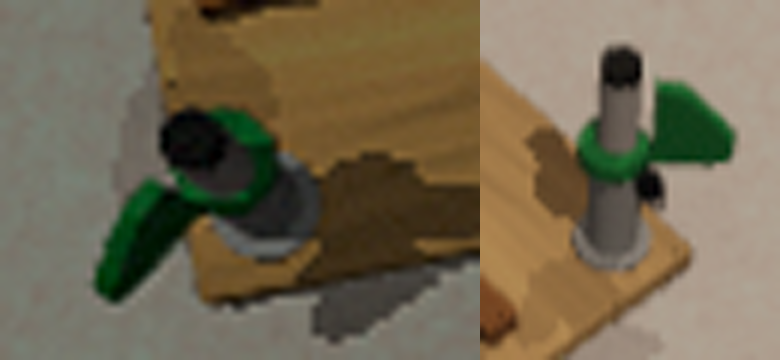

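```bash
cat > fit.py <<'E'
from h import *
from scipy.optimize import least_squares
pts=[(155,411,-80,170,158),(105,152,80,170,178),(647,42,80,-170,178),(707,291,-80,-170,178)]
uv=np.array([[u/4+155-.4,v/4+75-.4] for u,v,*_ in pts])
def W(q,L=pts):
    c,s=np.cos(q[2]),np.sin(q[2]); return [[q[0]+c*x-s*y,q[1]+s*x+c*y,z] for _,_,x,y,z in L]
r=least_squares(lambda q:(proj('top',W(q))-uv).ravel(),[650,0,0.2])
print(r.x,np.degrees(r.x[2]),r.fun.round(2)); P=W(r.x)
for (u,v),p in zip(uv,P): print(ray('top',u,v,p[2]).round(1),np.round(p,1))
print('scene ray foot',ray('scene',273.7-.4,229.7-.4,158))
# lever tip: at height ~112 top end; c2 coords
for u,v,z in[(105,285,112),(155,190,140)]: print(ray('top',u/8+170-.4,v/8+160-.4,z))
E
python3 fit.py
```

```text
[6.61973156e+02 7.94091688e+00 1.99617936e-01] 11.437265236323844 [-0.1   0.06 -0.7   0.02  0.5  -0.33  0.28  0.2 ]
[550.  158.5 158. ] [549.9 158.7 158. ]
[706.7 188.7 178. ] [706.7 190.4 178. ]
[ 773.3 -141.6  178. ] [ 774.1 -142.8  178. ]
[ 617.8 -173.9  178. ] [ 617.3 -174.5  178. ]
scene ray foot [550.50138279 158.24259219 158.        ]
[511.6931483  193.79238854 112.        ]
[537.99907891 172.60689811 140.        ]
```

The foot measured from both cameras agrees at (550,158.5), within 1 mm. The rack yaw is 11.4°, and the lever points at about 140° in the world, so it is roughly 0.7 rad open. The closing line has to go to about 10°/190°, on the counterclockwise side of the fin. That means a move of (+384, -444) with a turn of -65°.

{"method": "carry_out", "body": {"motion": [[1,20,-25,0,-4],[1,20,-25,0,-4],[1,20,-25,0,-4],[1,20,-25,0,-4],[1,20,-25,0,-4],[1,20,-25,0,-4],[1,20,-25,0,-4],[1,20,-25,0,-4],[1,20,-25,0,-4],[1,20,-25,0,-4],[1,20,-25,0,-4],[1,20,-25,0,-4]], "grip_force": 60}}

```text
time: 1.3
ee_pos: [406.5, 301.3, 239.2]
tcp_rot: [0.527, 0.85, -0.0, -0.0]
wrist_force: [0.7, 1.3, -0.3]
grip_width: 0.999
finger_force: 0.0
```

{"method": "carry_out", "body": {"motion": [[1,18,-18,0,-2],[1,18,-18,0,-2],[1,18,-18,0,-2],[1,18,-18,0,-2],[1,18,-18,0,-2],[1,18,-18,0,-2],[1,18,-18,0,-2],[1,18,-18,0,-2],[1,0,0,0,0],[1,0,0,0,0]]}}

```text
time: 2.3
ee_pos: [549.8, 158.2, 238.9]
tcp_rot: [0.639, 0.769, -0.0, -0.0]
wrist_force: [-0.1, 0.2, 0.1]
grip_width: 1.001
finger_force: 0.0
```

Run:
```python
from h import *
from scipy.spatial.transform import Rotation as Ro
o=sensors.get_obs();print(o['ee_pos'],o['time'],o['joint_pos'])
y=Ro.from_quat(o['tcp_rot']).apply([[0,1,0],[0,0,1]]);print(y,np.degrees(np.arctan2(y[0,1],y[0,0])))
snap('wrist','w1.png')
print(proj('wrist',[[549.9,158.7,158],[549.9,158.7,100],[512,194,112],[538,172,145]]))
```

```text
[549.84756761 158.21977498 238.90065735] 2.3 [-0.70979441  0.36366199  0.45851709  1.73284778 -0.17863721  1.08738649
 -0.00959513]
[[ 9.83101000e-01  1.83061930e-01 -8.68477999e-04]
 [-8.18258109e-04 -3.49866789e-04 -9.99999604e-01]] 10.54816362095685
[[254.68443896 200.48174209]
 [254.64390853 179.32038967]
 [217.6654558  134.77480984]
 [242.4255972  175.66277172]]
```

View pics/w1.png

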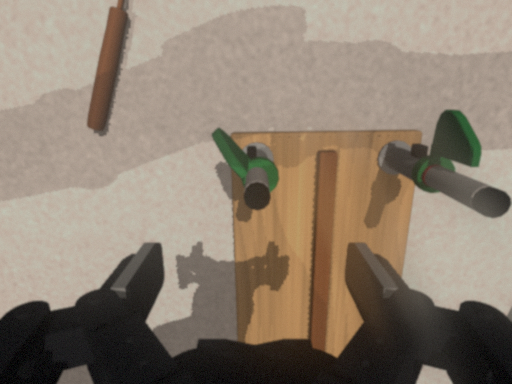

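The wrist view shows the loose foot at (257,197) midway between the fingers, and the lever tip at (217,131). Both are within 3 px of the prediction, and the fin is clear of the left finger. Next I'll descend by 122 mm so the tips end about 9 mm above the collar.

{"method": "carry_out", "body": {"motion": [[1,1,1,-20,0],[1,0,0,-20,0],[1,0,0,-20,0],[1,0,0,-20,0],[1,0,0,-15,0],[1,0,0,-15,0],[1,0,0,-12,0],[1,0,0,0,0],[1,0,0,0,0]]}}

```text
time: 3.25
ee_pos: [550.9, 160.1, 117.5]
tcp_rot: [0.639, 0.77, 0.0, -0.0]
wrist_force: [-0.6, -0.5, -0.3]
grip_width: 0.997
finger_force: 0.0
```

{"method": "carry_out", "body": {"motion": [[0.5,0,0,0,0],[0.5,0,0,0,0],[0.5,0,0,0,0],[0.5,0,0,0,0]]}}

```text
time: 3.65
ee_pos: [551.2, 159.6, 117.6]
tcp_rot: [0.639, 0.769, 0.0, 0.0]
wrist_force: [-0.1, -0.2, -0.4]
grip_width: 0.503
finger_force: 0.0
```

Run:
```python
from h import *
o=sensors.get_obs();print(o['ee_pos'],o['time'],o['wrist_force'],o['grip_width'])
a=snap('wrist','w2.png');b=snap('scene','s2.png')[200:290,225:325]
cv2.imwrite('pics/w2c.png',cv2.cvtColor(np.hstack([cv2.resize(a,(480,360)),cv2.resize(b,(320,360),interpolation=cv2.INTER_CUBIC)]),cv2.COLOR_RGB2BGR))
```

```text
[551.1691349  159.62142417 117.6368204 ] 3.65 [-0.06767166 -0.18731599 -0.40493266] 0.5031372608683572
```

View pics/w2c.png

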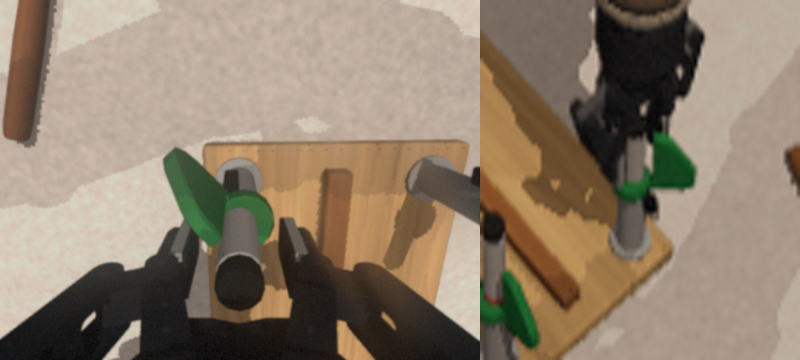

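The leg is centred between the fingers, and the fin passes close to the left finger. I'll turn 8° more counterclockwise for clearance, then close.

{"method": "carry_out", "body": {"motion": [[0.5,0,0,0,4],[0.5,0,0,0,4],[0.1,0,0,0,0],[0.1,0,0,0,0],[0.1,0,0,0,0],[0.1,0,0,0,0],[0.1,0,0,0,0],[0.1,0,0,0,0],[0.1,0,0,0,0],[0.1,0,0,0,0]]}}

```text
time: 4.75
ee_pos: [551.3, 159.6, 117.5]
tcp_rot: [0.584, 0.812, 0.0, 0.0]
wrist_force: [0.9, 0.0, 3.8]
grip_width: 0.217
finger_force: 58.5
```

Gripped at opening 0.217, about 18 mm, with only small side forces. Next I'll lift 20 mm.

{"method": "carry_out", "body": {"motion": [[0.1,0,0,4,0],[0.1,0,0,4,0],[0.1,0,0,4,0],[0.1,0,0,4,0],[0.1,0,0,4,0],[0.1,0,0,0,0],[0.1,0,0,0,0],[0.1,0,0,0,0],[0.1,0,0,0,0]]}}

```text
time: 5.65
ee_pos: [551.1, 159.6, 137.2]
tcp_rot: [0.584, 0.812, 0.0, 0.0]
wrist_force: [3.0, 0.0, -1.0]
grip_width: 0.216
finger_force: 58.7
```

Run:
```python
from h import *
o=sensors.get_obs();print(o['ee_pos'],o['time'],o['wrist_force'],o['grip_width'],o['finger_force'],o['joint_pos'])
a=snap('wrist','w3.png')[130:350,130:430];b=snap('scene','s3.png')[210:280,245:305]
cv2.imwrite('pics/w3c.png',cv2.cvtColor(np.hstack([cv2.resize(a,(480,352),interpolation=cv2.INTER_CUBIC),cv2.resize(b,(302,352),interpolation=cv2.INTER_CUBIC)]),cv2.COLOR_RGB2BGR))
```

```text
[551.08636428 159.5822889  137.22428703] 5.65 [ 3.00907633  0.00869467 -0.99012306] 0.21626050644666558 58.73192969709635 [-0.64533898  0.47127972  0.377508    1.84403936 -0.22118478  0.86725792
  0.16324453]
```

View pics/w3c.png

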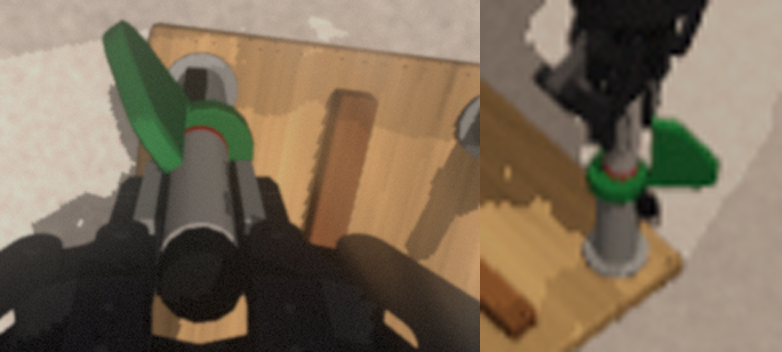

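The leg has risen with the hand and the red ring shows on the collar, with the lever still open. Now I'll turn clockwise gradually.

{"method": "carry_out", "body": {"motion": [[0.1,0,0,0,-4],[0.1,0,0,0,-4],[0.1,0,0,0,-4],[0.1,0,0,0,-4],[0.1,0,0,0,-4],[0.1,0,0,0,-4],[0.1,0,0,0,-4],[0.1,0,0,0,-4],[0.1,0,0,0,-4],[0.1,0,0,0,-4],[0.1,0,0,0,0],[0.1,0,0,0,0]]}}

```text
time: 6.95
ee_pos: [551.0, 159.4, 137.3]
tcp_rot: [0.826, 0.564, -0.0, 0.0]
wrist_force: [1.9, -0.4, -0.1]
grip_width: 0.22
finger_force: 60.8
```

```bash
cat > look.py <<'E'
from h import *
import sys
k=sys.argv[1]
o=sensors.get_obs();print(o['ee_pos'],o['time'],o['wrist_force'],o['torque'],o['grip_width'],o['finger_force'],o['joint_pos'])
a=snap('wrist',f'w{k}.png')[130:350,130:430];b=snap('scene',f's{k}.png')[210:280,245:305]
cv2.imwrite(f'pics/w{k}c.png',cv2.cvtColor(np.hstack([cv2.resize(a,(480,352),interpolation=cv2.INTER_CUBIC),cv2.resize(b,(302,352),interpolation=cv2.INTER_CUBIC)]),cv2.COLOR_RGB2BGR))
E
python3 look.py 4
```

```text
[551.0194298  159.41984283 137.32554723] 6.95 [ 1.94378049 -0.35636793 -0.11709403] [-0.08833966 -0.67122681  0.16098527] 0.21969348965416238 60.766762837884016 [-0.77402718  0.49875748  0.56666667  1.85466627 -0.33779344  0.88483908
 -0.41712933]
```

View pics/w4c.png

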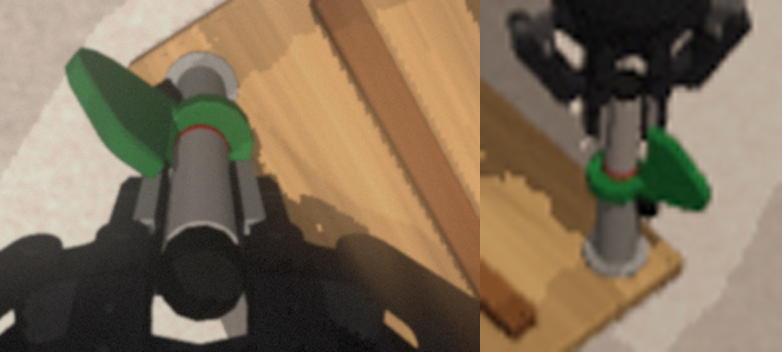

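The finger is pushing the fin, with moment about z at 0.16 N m as expected, and the ring is still on the collar. I'll continue.

{"method": "carry_out", "body": {"motion": [[0.1,0,0,0,-3],[0.1,0,0,0,-3],[0.1,0,0,0,-3],[0.1,0,0,0,-3],[0.1,0,0,0,-3],[0.1,0,0,0,-3],[0.1,0,0,0,0],[0.1,0,0,0,0]]}}

```text
time: 7.85
ee_pos: [551.0, 159.8, 137.3]
tcp_rot: [0.904, 0.428, 0.0, -0.0]
wrist_force: [1.6, 1.1, 0.2]
grip_width: 0.219
finger_force: 62.1
```

```bash
python3 -c "
from h import *
o=sensors.get_obs();print(o['ee_pos'],o['wrist_force'],o['torque'],o['tcp_rot'],o['finger_force'])"
```

```text
[551.03133044 159.7714909  137.34670916] [1.61587229 1.11825061 0.18770014] [ 0.05183807 -0.71549808  0.0967478 ] [ 9.03611964e-01  4.28351970e-01  6.72166385e-05 -6.17077160e-05] 62.05533551517874
```

{"method": "carry_out", "body": {"motion": [[0.1,0,0,0,-2],[0.1,0,0,0,-2],[0.1,0,0,0,0],[0.1,0,0,0,0]]}}

```text
time: 8.25
ee_pos: [551.0, 159.7, 137.4]
tcp_rot: [0.918, 0.396, -0.0, -0.0]
wrist_force: [1.2, 1.7, 1.2]
grip_width: 0.218
finger_force: 63.1
```

```bash
python3 look.py 5; python3 -c "
from h import *
print(sensors.get_obs()['tcp_rot'])"
```

```text
[550.9845162  159.68424524 137.3552864 ] 8.25 [1.18979341 1.68122361 1.1539804 ] [ 0.18456128 -0.53240939  0.12996104] 0.21808234549351754 63.057630906114355 [-0.84317996  0.52187474  0.67342183  1.85994355 -0.40776697  0.90119968
 -0.73325526]
[ 9.18365681e-01  3.95732826e-01  3.58717215e-05 -7.64808731e-05]
```

View pics/w5c.png

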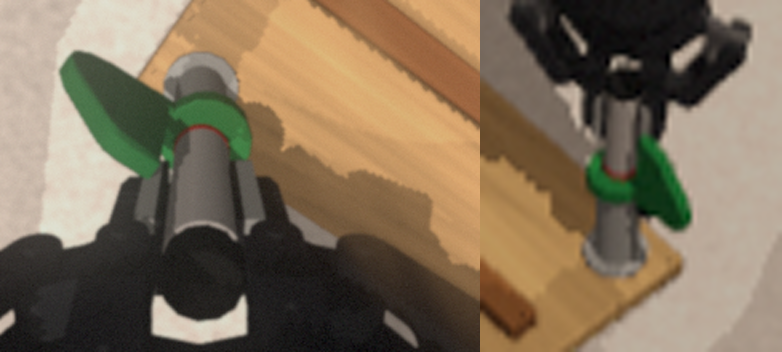

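The ring is still level and the lever is nearly parallel to the rack's y. The hand axis is at 136.6°. I'll keep going in small steps and watch the moment for the stop.

{"method": "carry_out", "body": {"motion": [[0.1,0,0,0,-2],[0.1,0,0,0,-2],[0.1,0,0,0,0],[0.1,0,0,0,0]]}}

```text
time: 8.75
ee_pos: [551.0, 159.2, 137.3]
tcp_rot: [0.932, 0.363, -0.0, 0.0]
wrist_force: [-0.6, -0.3, 3.2]
grip_width: 0.217
finger_force: 65.9
```

```bash
cat > m.py <<'E'
from h import *
o=sensors.get_obs();q=o['tcp_rot'];print(o['ee_pos'].round(1) if hasattr(o['ee_pos'],'round') else o['ee_pos'],np.round(o['wrist_force'],1),np.round(o['torque'],2),90+np.degrees(2*np.arctan2(q[1],q[0])),o['finger_force'])
E
python3 m.py
```

```text
[551.  159.2 137.3] [-0.6 -0.3  3.2] [-0.17 -0.22  0.36] 132.5888125401216 65.94256396143464
```

{"method": "carry_out", "body": {"motion": [[0.1,0,0,0,-2],[0.1,0,0,0,-2],[0.1,0,0,0,0],[0.1,0,0,0,0]]}}

```text
time: 9.15
ee_pos: [551.5, 159.2, 137.3]
tcp_rot: [0.944, 0.33, 0.0, 0.0]
wrist_force: [4.8, -2.2, -0.7]
grip_width: 0.218
finger_force: 64.8
```

```bash
python3 m.py
```

```text
[551.5 159.2 137.3] [ 4.8 -2.2 -0.7] [-0.29 -1.04  0.  ] 128.55159953752252 64.81524447211996
```

The moment reading is noisy, so I'll measure the lever angle from the green pixels in the scene image. The projected fin over candidate angles can be checked against a set lever.

```bash
cat > lev.py <<'E'
from h import *
from scipy.optimize import minimize_scalar
X,Y,A=662,8.0,0.1996
def w(x,y,z):
    c,s=np.cos(A),np.sin(A); return [X+c*x-s*y,Y+s*x+c*y,z]
def fin(lx,ly,a):
    P=[]
    for r,z in[(18,100),(18,145),(32,145),(58,112),(58,100)]:
        for t in(-4,4): P.append(w(lx+3-r*np.sin(a)+t*np.cos(a), ly+r*np.cos(a)+t*np.sin(a), z))
    return P
def ang(n,im,lx,ly):
    h=cv2.cvtColor(im,cv2.COLOR_RGB2HSV).astype(int)
    g=((h[...,0]>45)&(h[...,0]<85)&(h[...,1]>120)).astype(float)
    k=8; c=proj(n,[w(lx,ly,115)])[0]; x0,y0=(c-30).astype(int); G=cv2.resize(g[y0:y0+60,x0:x0+60],None,fx=k,fy=k,interpolation=cv2.INTER_LINEAR)
    def iou(a):
        M=np.zeros_like(G)
        hull=cv2.convexHull(((proj(n,fin(lx,ly,a))+.5-[x0,y0])*k).astype(np.int32)); cv2.fillConvexPoly(M,hull,1)
        C=[w(lx+17.5*np.cos(t),ly+17.5*np.sin(t),z) for t in np.arange(0,6.28,.2) for z in(88,100)]
        cv2.fillConvexPoly(M,cv2.convexHull(((proj(n,C)+.5-[x0,y0])*k).astype(np.int32)),1)
        return (np.minimum(M,G).sum()/np.maximum(M,G).sum())
    aa=np.arange(-.5,1.3,.02); v=[iou(a) for a in aa]; i=int(np.argmax(v)); return round(aa[i],2),round(v[i],2)
if __name__=='__main__':
    for f in('0','3','4','5'):
        im=cv2.cvtColor(cv2.imread(f'pics/s{f}.png'),cv2.COLOR_BGR2RGB); print(f,ang('scene',im,-80,170),[ang('scene',im,x,y) for x,y in((80,170),(80,-170),(-80,-170))])
    im=snap('scene','s6.png');print('now',ang('scene',im,-80,170))
E
python3 lev.py
```

```text
0 (np.float64(0.62), np.float64(0.64)) [(np.float64(-0.04), np.float64(0.65)), (np.float64(-0.06), np.float64(0.68)), (np.float64(-0.06), np.float64(0.66))]
3 (np.float64(0.62), np.float64(0.64)) [(np.float64(-0.04), np.float64(0.65)), (np.float64(-0.06), np.float64(0.68)), (np.float64(-0.06), np.float64(0.67))]
4 (np.float64(0.26), np.float64(0.65)) [(np.float64(-0.04), np.float64(0.65)), (np.float64(-0.06), np.float64(0.68)), (np.float64(-0.06), np.float64(0.65))]
5 (np.float64(-0.06), np.float64(0.63)) [(np.float64(-0.04), np.float64(0.65)), (np.float64(-0.06), np.float64(0.68)), (np.float64(-0.06), np.float64(0.66))]
now (np.float64(-0.06), np.float64(0.64))
```

The lever now reads the same as the three locked ones, so it is shut. One last look at the ring.

```bash
python3 look.py 7
```

```text
[551.51266417 159.17810894 137.31836545] 9.2 [ 5.25737127 -1.79450666 -0.96696176] [-0.30124334 -1.0098082   0.00274607] 0.2160190305767246 64.81898769387044 [-0.86722844  0.53225616  0.71307428  1.86160369 -0.43382689  0.90774543
 -0.8470699 ]
```

View pics/w7c.png

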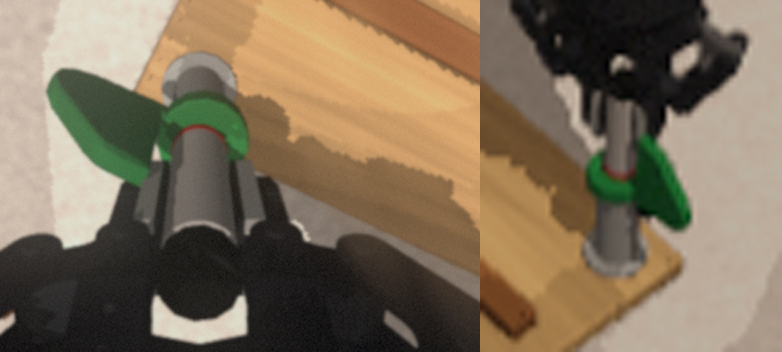

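The ring sits on the collar. The fin has stopped following the hand, so the lever is at its stop. I'll settle briefly and hand in.

{"method": "carry_out", "body": {"motion": [[0.1,0,0,0,0],[0.1,0,0,0,0],[0.1,0,0,0,0],[0.1,0,0,0,0],[0.1,0,0,0,0]]}}

```text
time: 9.8
ee_pos: [551.5, 159.2, 137.3]
tcp_rot: [0.944, 0.33, 0.0, 0.0]
wrist_force: [5.1, -2.9, -1.1]
grip_width: 0.217
finger_force: 64.8
```

```bash
python3 m.py; python3 -c "
from h import *
print(job.sign_off())"
```

```text
[551.5 159.2 137.3] [ 5.1 -2.9 -1.1] [-0.32 -1.06 -0.05] 128.56380079639086 64.7941530297976
the job is handed in; nothing more can be done
None
```

The job is handed in: the hand raised the fourth leg about 20 mm, the red ring sits on the collar, and the leg is still gripped at about 65 N; the lever reads the same angle as the three locked ones, and no verdict came back at hand-in.

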